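# Reference check on the bench reader: seat the disc, hold the shutter key in the slot

### The job

Run the reference check on the bench reader: first lift the round white disc by its knob, lay it flat into the round nest on the reader's low deck and let go of it. Then draw the flat steel key out of its stand, pass its blade down through the narrow slot in the top of the reader's hood, push it down as far as it goes against the spring and finish while still holding it pressed there: do not let go, the shutter stays open only while the key is held. Leave the square tile, the pen, the slide box and the vial where they are.

Things in the scene. Friction and masses are not known exactly. Their poses are not given: they have to be found in the camera images.
- nest_floor (a point): Centre of the floor (18 mm above the table) of the round nest: 54 mm wide, 6 mm deep, in the low grey deck (top 24 mm) of the reader. The reader is fixed, 100 mm (x) by 207 mm (y), deck at its +y end, taller hood at its -y end; the hood's wall begins 63 mm from this point. Axes are the reader's, z up; it is turned at most 0.35 rad.
- slot_mouth (a point): Centre of the slot in the hood's flat top (100 x 90 mm), level with that top, 70 mm above the table. The slot is 42 mm long along the reader's x, 8 mm wide along its y and goes straight down; a bevel widens it by 4 mm on every side at the top 4 mm. A spring plunger fills it 36 mm below the mouth. Axes are the reader's.
- plunger (a joint): Travel of the spring plunger inside the slot: 0 up at rest, 0.012 m fully down at its stop. The spring pushes back with about 2 N at the start and 4.4 N fully down; it returns when let go.
- disc_mid (a point): Centre, half-way up, of the round reference disc: white, 50 mm in diameter, 6 mm thick, with an upright round black knob, 18 mm in diameter and 22 mm tall, on its middle; 28 mm tall in all, so this point is 14 mm above its underside. Lies flat on the table, loose, 60 g. z up.
- tile_mid (a point): Centre, half-way up (14 mm above its underside), of the square tile: white, 50 x 50 x 6 mm, with the same knob as the disc. Not for this job: leave it alone.
- key_mid (a point): Centre of the upright key, 92 mm tall: steel blade 40 mm wide (x), 6 mm thick (y), 60 mm long, rounded lower edge 46 mm below this point; black grip block 44 (x) by 14 (y) by 32 mm tall, from 14 to 46 mm above this point. A half turn about z changes nothing. Loose, about 80 g. Fully home, the block's underside is 12 mm above the hood.
- key_stand: Fixed grey stand, 70 mm (x) by 40 mm (y) by 40 mm tall, origin at the centre of its underside. The key's blade stands 34 mm deep in its slot (2.4 mm of play): lift it 36 mm or more to clear. Turned at most 0.5 rad about z.
- liner: Pen lying on the table, 142 mm long, 13 mm thick; a bystander, leave it. Origin at its underside, in the middle.
- slides: Carton slide box, 55 x 85 x 32 mm; a bystander, leave it. Origin at the centre of its underside.
- vial: Small standing vial with a cap, 17 mm in diameter, 50 mm tall; a bystander, leave it. Origin at the centre of its underside.
Not all that is in view belongs to the job. Leave any blue or orange look-alike of the part that bears disc_mid alone.

How it is judged (in metres and radians):
On the way, in this order (a step that is already met when the one before it is completed fails the run):
1. the round disc lies flat in the nest, let go (horizontal distance between disc_mid and nest_floor below 0.004 m and z of disc_mid in the frame of nest_floor below 0.0165 m and angle between disc_mid's own z axis and vertical below 0.07 rad and contact force between the fingers and disc below 0.1 N), for 0.2 s.
2. the key's blade has entered the slot of the hood (horizontal distance between key_mid and slot_mouth below 0.006 m and z of key_mid in the frame of slot_mouth below 0.03 m), for 0.1 s.
At the end, for the whole second after the job is handed in: Through the last second the fingers still hold the key, upright (within 0.15 rad) in the slot and in line with it, and keep the spring plunger pressed at least 8 of its 12 mm; the round disc lies flat on the floor of the nest (centre within 4 mm, at most 2.5 mm high, tilt below 0.07 rad), untouched (all of step 1 and value of joint plunger above 0.008 m and horizontal distance between key_mid and slot_mouth below 0.006 m and z of key_mid in the frame of slot_mouth below 0.005 m and angle between key_mid's own z axis and vertical below 0.15 rad and angle between the x axis of key_mid and the x axis of slot_mouth, either way round below 0.15 rad and contact force between the fingers and key above 1 N); the arm keeps its last pose, push and grip.
It fails at once if the square tile, the pen, the slide box or the vial is pushed more than 30 mm away (distance of any of tile_mid, liner, slides, vial from where it was at the start of the episode above 0.03 m).
It also fails if it takes over 58 s, if anything falls off the work surface, if the arm or the gripper's body presses on something with over 40 N, if the wrist force passes 120 N, or if a joint passes its speed limit or range.

### The arm

A 7-joint arm with a two-finger parallel gripper is mounted at the origin on a cart in front of the work surface, level with it; the furniture and walls round the work are solid. World frame = base frame: x ahead of the robot, y to its left, z up, the work surface at z = 0. Lengths are in mm, angles in rad, forces in N, time in s.
With the tool pointing down it reaches from about 425 to 950 mm from the base axis. Payload 4.7 kg.
Tool frame: the origin (TCP) lies midway between the tips of the shut fingers; the grasp point (between the pads) lies 19 mm behind it (arm.tcp_to_grasp is the distance from the TCP to the grasp point, in mm); z points along the fingers, y is the direction in which the jaws open and shut (so a half turn about z gives the same grasp; the last joint's range is limited). The gripper opens to 85 mm and grips with 20 to 120 N. Pads are 22 mm wide; open, the fingers measure 114 mm over their backs; the gripper's body (76 mm by 85 mm) begins 54 mm behind the grasp point. The pads swing forward as they close: fully open they stand 13 mm farther back than shut.
Start: joints at [-1.221, 0.469, -0.049, 1.532, 0.024, 1.141, -0.082], TCP at [249.58, 627.183, 231.335] pointing down, gripper open.
Joint ranges: [-2.59, 2.59], [-0.33, 1.99], [-1.39, 1.29], [0.1, 2.45], [-1.04, 4.18], [0.21, 1.99], [-2.66, 2.66]. Speed limits (rad/s): [2.57, 2.57, 3.14, 3.14, 3.14, 3.14, 3.14].

### API

Orientations are given as a rotation vector (axis times angle).
In Python, from plant import arm, imaging, spotter gives the robot as it stands.
- The arm moves only by the shell command python3 -m crank 'ROWS'. ROWS is JSON, a list of rows, each an object of numbers: "x", "y", "z": the shift along the tool's x, y, z in m; "yaw": the turn about the tool's z in degrees; "jaw": the opening, from -1 (shut) to 1 (fully open). In form: [{"x": .., "y": .., "z": .., "yaw": .., "jaw": ..}, ...]. A call has exactly 5 rows; each row shifts and turns the commanded pose from where the row before left it, along the tool's axes as they then stand; what a row does not reach is not made up. A row lasts 1/10 s, in which the tool goes at most 50 mm and 8.59 degrees, less where a joint would pass 70% of its speed; a pose out of reach is approached as far as the arm can. A call with a gripper value outside its range is refused whole. The fingers move at their own pace and stop on an object; the grip force is fixed at half the most. Time passes only in rows, so rows that do not move let the fingers close, or fill a call up. It gives the time, the measured TCP pose, the force and the opening at its end, in the units of the state.
- arm.get_obs(): the state, without advancing time (a new reading comes with each control period).
- imaging.grab_frame(name): name is "scene" or "top" or "wrist"; returns a dict with "pixels" (384x512x3 uint8, red, green, blue), "mtx" (3x3 intrinsics, pixels), "pose" (4x4, takes a point from camera to world coordinates); the wrist camera has in their place "T_tool_cam" (4x4, takes a point from camera to tool coordinates, whose origin is the TCP and whose axes are the flange's). Camera axes: x right, y down, z forward; pixel columns grow to the right and rows downward; lengths in mm; the calibration is good to about 2 mm. A picture is of the moment at which its call begins: read the wrist's pose just before it. There is no depth.
- arm.job_done(): hands the job in, once; it reports no verdict.
Trained networks look in a picture, given as the dict that the camera call returned (one of the last four; its "shot" number tells which), for a name from the list of things; names that differ only in an ending like _2 or _b are one class to them, and where a whole thing is asked for, a point or a joint stands for the part that bears it (a point fixed in the world has none). Each returns a list of dicts, best first, with "p" (0 to 1); they miss things now and then, are a little off and sometimes report something else, mostly with a low value. They report only what shows in the picture. A call takes as long as a camera call. They do not tell look-alikes from the thing itself.
- spotter.trace(query, picture): "pixels" (384x512 bool, what is visible of it) and "pixel" ([row, column] in pixels, amid what is visible of it).
The state is a dict: "time_s": time; "joints": joint angles; "qvel": joint speeds; "joint_torque": joint torques, N m; "tcp_pos": TCP position; "orientation": TCP orientation; "ft_force": force on the tool from outside, world axes, zero at the start; "torque": the same for the moment, N m; "grip_width": opening from 0.0 (shut) to 1.0 (fully open).
Only numpy, scipy, OpenCV 4.12 (cv2) and the standard library are available. Lean on these libraries where they do the work, as an engineer would, in place of code of your own. Each camera call takes 0.05 s, during which the arm holds its last target.

## Working session

There is one attempt and no reset: what is moved stays moved. The work goes in short steps, Python scripts to look and compute and a shell command to move; the robot and the scene stay as the last step left them, time stands still between calls to the robot, and variables do not carry over. Pictures are saved under pics/ and viewed, and the job is handed in when it is done.

```bash
ls; mkdir -p pics; python3 - <<'E'
from plant import arm, imaging, spotter
import cv2
print(arm.get_obs(), arm.tcp_to_grasp)
for n in ("scene","top","wrist"):
    p=imaging.grab_frame(n)
    cv2.imwrite(f"pics/{n}0.png",p["pixels"][:,:,::-1])
    print(n,p["mtx"].tolist(),p.get("pose",p.get("T_tool_cam")).tolist() if hasattr(p.get("pose",p.get("T_tool_cam")),"tolist") else p.get("pose",p.get("T_tool_cam")))
E
```

```text
pics
{'time_s': 0.0, 'joints': array([-1.22091902,  0.46945027, -0.04861443,  1.53370441,  0.0240761 ,
        1.14096701, -0.082333  ]), 'qvel': array([-0.0002924 , -0.0009202 ,  0.00331191, -0.00156026,  0.00209931,
       -0.00050987,  0.00106315]), 'joint_torque': array([-1.13200133e-04, -5.10318232e+01, -4.65864118e-02, -2.37720644e+01,
        1.07443679e-02,  7.49386847e-03, -8.33611239e-06]), 'tcp_pos': array([249.36211385, 626.62457926, 230.25106284]), 'orientation': array([-5.91360165e-01, -3.08509910e+00,  3.01084244e-03]), 'ft_force': array([-0.05923756, -0.04294156,  0.34473004]), 'torque': array([ 0.03831968, -0.00936563, -0.01120683]), 'grip_width': 1.0019259586318534} 18.700000000000003
scene [[413.9462892063486, 0.0, 250.03747766651855], [0.0, 413.9462892063486, 197.1079786458039], [0.0, 0.0, 1.0]] [[0.5614607311446993, -0.5882599311189605, 0.5819897772490302, -127.00696767211961], [-0.8273080698784832, -0.414319632212666, 0.3793423254490599, -400.08726913350165], [0.0179779002221793, -0.6944706587056629, -0.719296391830603, 788.0937116197036], [0.0, 0.0, 0.0, 1.0]]
top [[469.2883306822472, 0.0, 261.0672712589949], [0.0, 469.2883306822472, 193.28294073372217], [0.0, 0.0, 1.0]] [[-0.00035999639609679915, -0.9844878914478368, 0.1754521644072463, 247.05511686033523], [-0.9999984854961692, 0.0006531654103899731, 0.0016131894851045454, -8.563048613575944], [-0.0017027647996652607, -0.1754513179418703, -0.9844866355743473, 1340.4334781320251], [0.0, 0.0, 0.0, 1.0]]
wrist [[301.4270991269342, 0.0, 248.42498784500106], [0.0, 301.4270991269342, 189.5357448149738], [0.0, 0.0, 1.0]] [[0.0007303170923883796, -0.9602373137168825, -0.2791841112648195, 72.45216531593087], [0.9999994489629651, 0.0009118186870195886, -0.0005202503681383776, 0.9098789272042884], [0.0007541291057316874, -0.27918357747629885, 0.9602374505073338, -142.59436040994024], [0.0, 0.0, 0.0, 1.0]]
```

View pics/scene0.png

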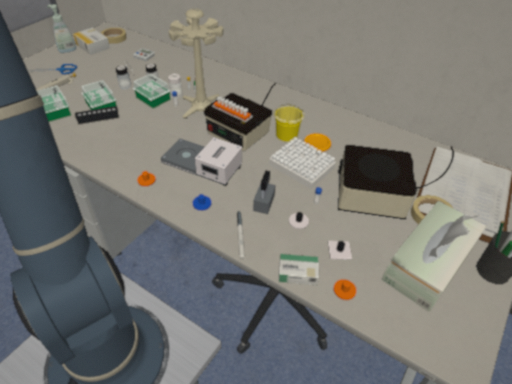

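View pics/top0.png

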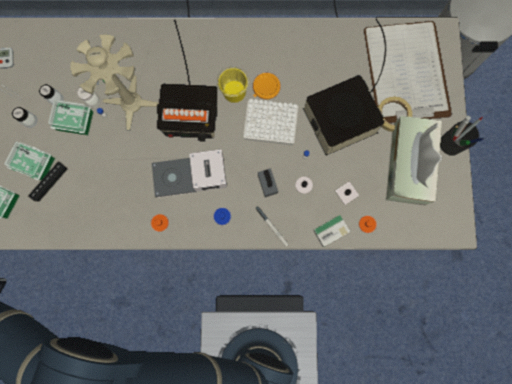

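View pics/wrist0.png

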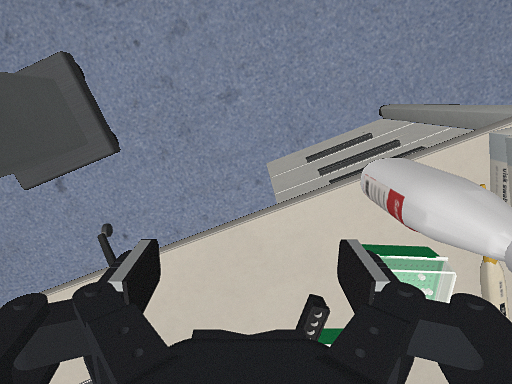

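The top view shows the reader at about (190,172), with its grey deck on the left and white hood on the right. The key in its stand is at (268,182), the pen at (272,226), the slide box at (331,231) and the vial at (306,153).

Things that could be taken for the disc: the white round one at (304,185), the white square tile at (347,193), the blue disc at (222,216), and the orange discs at (160,223) and (368,224). By the description it is the white round one at (304,185). I'll check that in a crop and triangulate.

```bash
cat > h.py <<'E'
import numpy as np, cv2
from scipy.spatial.transform import Rotation as R
from plant import arm, imaging, spotter
def tcp():
    o=arm.get_obs(); T=np.eye(4); T[:3,:3]=R.from_rotvec(o["orientation"]).as_matrix(); T[:3,3]=o["tcp_pos"]; return T,o
def grab(n):
    T,o=tcp(); p=imaging.grab_frame(n)
    p2=dict(p); P=(T@np.array(p["T_tool_cam"])) if n=="wrist" else np.array(p["pose"])
    return p,P
def ray(p,P,rc,z):   # pixel row,col -> world at height z
    d=np.linalg.inv(p["mtx"])@np.array([rc[1],rc[0],1.0]); d=P[:3,:3]@d
    s=(z-P[2,3])/d[2]; return P[:3,3]+s*d
def proj(p,P,X):
    c=P[:3,:3].T@(np.atleast_2d(X)-P[:3,3]).T; u=np.array(p["mtx"])@c; return (u[:2]/u[2]).T  # col,row
def yaw(o=None):
    T,_=tcp(); return np.degrees(np.arctan2(T[1,0],T[0,0])), T
E
python3 - <<'E'
from h import *
p,P=grab("top")
for q,z in (("nest_floor",18),("slot_mouth",70),("disc_mid",14),("tile_mid",14),("key_mid",60),("key_stand",20),("liner",6),("slides",32),("vial",50)):
    try:
        for d in spotter.trace(q,p)[:5]:
            print(q,round(d["p"],2),np.round(d["pixel"]),np.round(ray(p,P,d["pixel"],z)),d["pixels"].sum())
    except Exception as e: print(q,e)
im=p["pixels"][130:250,140:390,::-1]
cv2.imwrite("pics/crop1.png",cv2.resize(im,None,fx=3,fy=3,interpolation=cv2.INTER_CUBIC))
print(np.round(tcp()[0],3))
E
```

```text
nest_floor 0.6 [175. 190.] [536. 198.  18.] 2691
slot_mouth 0.72 [175. 192.] [525. 186.  70.] 2610
disc_mid 0.66 [223. 367.] [ 398. -308.   14.] 194
disc_mid 0.48 [216. 223.] [419. 101.  14.] 250
disc_mid 0.46 [186. 306.] [ 505. -135.   14.] 235
tile_mid 0.5 [196. 344.] [ 477. -244.   14.] 251
key_mid 0.58 [182. 270.] [509. -31.  60.] 103
key_stand 0.67 [187. 267.] [500. -24.  20.] 247
liner 0.56 [226. 272.] [390. -36.   6.] 203
liner 0.51 [175. 192.] [540. 194.   6.] 2682
slides 0.75 [233. 334.] [ 368. -210.   32.] 629
[[-9.29000e-01  3.70000e-01  0.00000e+00  2.49598e+02]
 [ 3.70000e-01  9.29000e-01  0.00000e+00  6.27175e+02]
 [ 0.00000e+00  0.00000e+00 -1.00000e+00  2.31359e+02]
 [ 0.00000e+00  0.00000e+00  0.00000e+00  1.00000e+00]]
```

View pics/crop1.png

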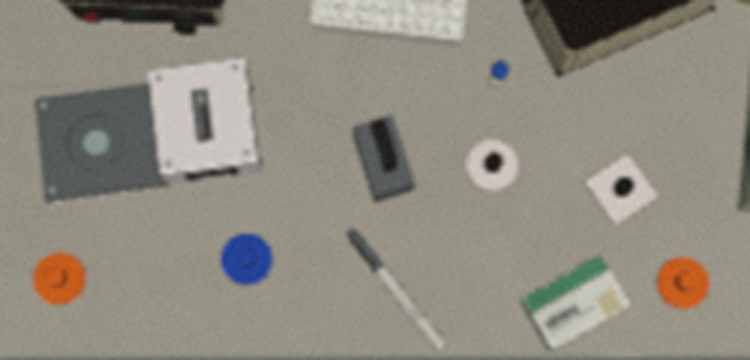

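The crop shows the white round disc with its black knob at crop (492,165), which is image (304,185). It's distinct from the square tile and from the blue and orange discs. Next I move above the reader for a close look.

```bash
python3 -m crank '[{"x":-0.033,"y":-0.020},{"x":-0.033,"y":-0.020},{"x":-0.033,"y":-0.020},{"x":-0.033,"y":-0.020},{"x":-0.033,"y":-0.020}]'; python3 -m crank '[{"x":-0.033,"y":-0.020},{"x":-0.033,"y":-0.020},{"x":-0.033,"y":-0.020},{"x":-0.033,"y":-0.020},{"x":-0.033,"y":-0.020}]'
```

```text
validation failed for argument at $[0]...
validation failed for argument at $[0]...
```

```bash
python3 -m crank '[{"x":-0.033,"y":-0.020,"z":0,"yaw":0,"jaw":1},{"x":-0.033,"y":-0.020,"z":0,"yaw":0,"jaw":1},{"x":-0.033,"y":-0.020,"z":0,"yaw":0,"jaw":1},{"x":-0.033,"y":-0.020,"z":0,"yaw":0,"jaw":1},{"x":-0.033,"y":-0.020,"z":0,"yaw":0,"jaw":1}]'
```

```text
time_s: 1.15
tcp_pos: [366.8, 472.0, 231.6]
orientation: [0.591, 3.085, 0.001]
ft_force: [0.5, 1.1, 1.1]
grip_width: 0.999
```

```bash
python3 -m crank '[{"x":-0.033,"y":-0.020,"z":0,"yaw":0,"jaw":1},{"x":-0.033,"y":-0.020,"z":0,"yaw":0,"jaw":1},{"x":-0.033,"y":-0.020,"z":0,"yaw":0,"jaw":1},{"x":-0.033,"y":-0.020,"z":0,"yaw":0,"jaw":1},{"x":-0.033,"y":-0.020,"z":0,"yaw":0,"jaw":1}]'
python3 -m crank '[{"x":-0.033,"y":-0.020,"z":0,"yaw":0,"jaw":1},{"x":-0.033,"y":-0.020,"z":0,"yaw":0,"jaw":1},{"x":-0.033,"y":-0.020,"z":0,"yaw":0,"jaw":1},{"x":-0.033,"y":-0.020,"z":0,"yaw":0,"jaw":1},{"x":-0.015,"y":-0.010,"z":0,"yaw":0,"jaw":1}]'
python3 -m crank '[{"x":0,"y":0,"z":0,"yaw":0,"jaw":1},{"x":0,"y":0,"z":0,"yaw":0,"jaw":1},{"x":0,"y":0,"z":0,"yaw":0,"jaw":1},{"x":0,"y":0,"z":0,"yaw":0,"jaw":1},{"x":0,"y":0,"z":0,"yaw":0,"jaw":1}]'
python3 - <<'E'
from h import *
T,o=tcp(); print(np.round(T,3).tolist(),o["joints"].round(2),o["qvel"].round(3))
p,P=grab("wrist"); np.savez("w1.npz",im=p["pixels"],mtx=p["mtx"],P=P)
cv2.imwrite("pics/w1.png",p["pixels"][:,:,::-1])
E
```

```text
time_s: 1.65
tcp_pos: [483.1, 318.1, 231.6]
orientation: [0.591, 3.085, 0.001]
ft_force: [0.9, 0.3, -0.2]
grip_width: 1.001
time_s: 2.15
tcp_pos: [587.8, 177.0, 231.5]
orientation: [0.599, 3.082, -0.002]
ft_force: [-0.0, 0.1, 0.9]
grip_width: 1.006
time_s: 2.65
tcp_pos: [584.9, 182.6, 231.4]
orientation: [-0.588, -3.086, -0.001]
ft_force: [0.0, 1.5, 0.0]
grip_width: 1.001
[[-0.93, 0.368, -0.0, 584.93], [0.368, 0.93, 0.0, 182.613], [0.0, 0.0, -1.0, 231.369], [0.0, 0.0, 0.0, 1.0]] [-0.48  0.37  0.14  1.7  -0.06  1.08  0.87] [ 0.004  0.001  0.008 -0.001  0.001 -0.     0.002]
```

View pics/w1.png

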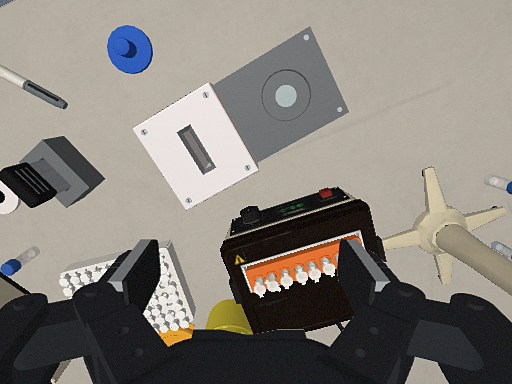

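```bash
python3 - <<'E'
import numpy as np,cv2
im=np.load("w1.npz")["im"][:,:,::-1]
c=im[20:220,120:360]; cv2.imwrite("pics/c2.png",cv2.resize(c,None,fx=3,fy=3,interpolation=cv2.INTER_CUBIC))
c=im[120:220,0:120]; cv2.imwrite("pics/c3.png",cv2.resize(c,None,fx=5,fy=5,interpolation=cv2.INTER_CUBIC))
E
```

```text
(no output)
```

View pics/c2.png

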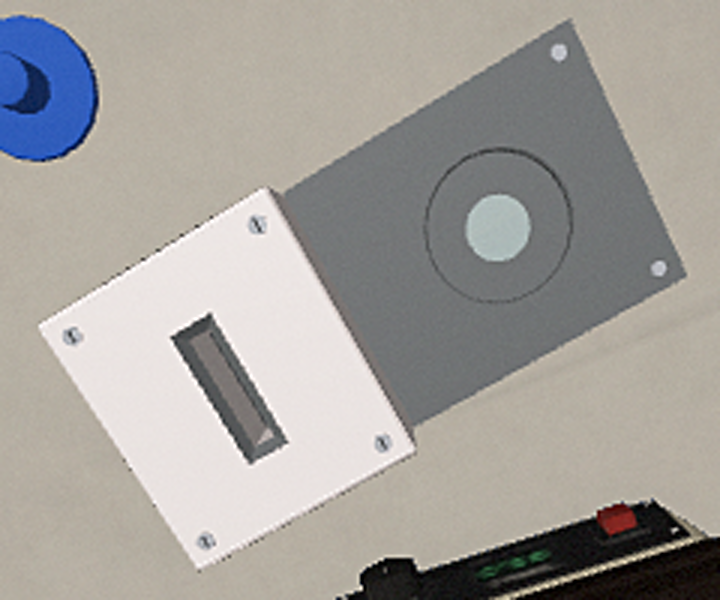

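View pics/c3.png

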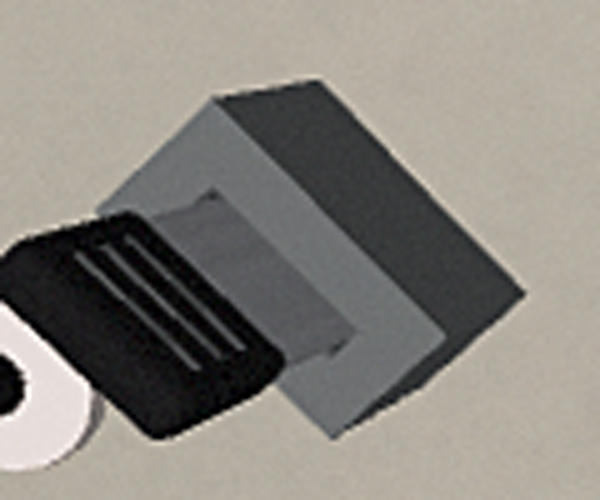

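```bash
python3 - <<'E'
from h import *
from scipy.optimize import least_squares
d=np.load("w1.npz"); p={"mtx":d["mtx"]}; P=d["P"]
c=np.array([[38,325],[268,187],[414,450],[198,571],[570,18],[686,275],[171,338],[211,314],[287,442],[252,464],[499,226]],float)
c=(c+.5)/3-.5+[120,20]
for i,z in zip(range(11),[70]*4+[24]*2+[70]*4+[18]): print(i,ray(p,P,c[i][::-1],z).round(1))
# model reader frame origin = nest. hood y from -63 to -153 ; deck end y=+54
M=np.array([[-50,-153,70],[-50,-63,70],[50,-63,70],[50,-153,70],[-50,54,24],[50,54,24],[-25,-112,70],[-25,-104,70],[25,-104,70],[25,-112,70],[0,0,18]],float)
M[6:10,1]=[-116,-100,-100,-116]
def f(v):
    cs,s=np.cos(v[2]),np.sin(v[2]); X=M.copy(); X[:,0]=v[0]+cs*M[:,0]-s*M[:,1]; X[:,1]=v[1]+s*M[:,0]+cs*M[:,1]; X[:,2]+=v[3]
    return X
for free in (0,1):
    g=lambda v:(proj(p,P,f([v[0],v[1],v[2],v[3]*free]))-c).ravel()
    r=least_squares(g,[530,250,0.1,0]); v=r.x
    print(v.round(3)); print(r.fun.reshape(-1,2).round(2).tolist())
    X=f([*v[:3],v[3]*free]); print("nest",X[-1].round(1),"slot",X[6:10].mean(0).round(1))
E
```

```text
0 [498.6  93.8  70. ]
1 [487.1 181.8  70. ]
2 [583.6 194.2  70. ]
3 [596.5 106.6  70. ]
4 [470.1 297.5  24. ]
5 [568.5 310.7  24. ]
6 [518.6 132.9  70. ]
7 [516.4 148.5  70. ]
8 [565.1 154.7  70. ]
9 [567.7 140.4  70. ]
10 [526.4 252.1  18. ]
[5.26909e+02 2.51078e+02 1.38000e-01 0.00000e+00]
[[-1.12, 0.18], [-0.39, -1.13], [1.7, 0.8], [0.18, 0.8], [0.13, -0.26], [0.77, 0.22], [-0.34, -0.48], [-0.09, -0.55], [0.77, 0.05], [-0.8, 0.17], [-0.69, 0.82]]
nest [526.9 251.1  18. ] slot [541.7 144.1  70. ]
[ 5.26960e+02  2.50875e+02  1.38000e-01 -2.06100e+00]
[[-0.5, 0.17], [-0.3, -0.83], [1.48, 0.49], [0.43, 0.27], [-0.44, 0.35], [0.03, 0.26], [-0.01, -0.52], [0.14, -0.54], [0.83, -0.23], [-0.65, -0.16], [-1.06, 0.96]]
nest [527.  250.9  15.9] slot [541.8 143.9  67.9]
```

Reader fit from the wrist picture (nest centre at px (286,95), hood corners, slot corners): nest is about (527,251), slot about (542,144), yaw about 0.138 rad, with residuals near 1 px. Next I go over the disc and key.

```bash
python3 -m crank '[{"x":-0.012,"y":-0.035,"z":0,"yaw":0,"jaw":1},{"x":-0.012,"y":-0.035,"z":0,"yaw":0,"jaw":1},{"x":-0.012,"y":-0.035,"z":0,"yaw":0,"jaw":1},{"x":-0.012,"y":-0.035,"z":0,"yaw":0,"jaw":1},{"x":-0.012,"y":-0.035,"z":0,"yaw":0,"jaw":1}]'
python3 -m crank '[{"x":-0.012,"y":-0.035,"z":0,"yaw":0,"jaw":1},{"x":-0.012,"y":-0.035,"z":0,"yaw":0,"jaw":1},{"x":-0.012,"y":-0.033,"z":0,"yaw":0,"jaw":1},{"x":0,"y":0,"z":0,"yaw":0,"jaw":1},{"x":0,"y":0,"z":0,"yaw":0,"jaw":1}]'
python3 -m crank '[{"x":0,"y":0,"z":0,"yaw":0,"jaw":1},{"x":0,"y":0,"z":0,"yaw":0,"jaw":1},{"x":0,"y":0,"z":0,"yaw":0,"jaw":1},{"x":0,"y":0,"z":0,"yaw":0,"jaw":1},{"x":0,"y":0,"z":0,"yaw":0,"jaw":1}]'
python3 - <<'E'
from h import *
T,o=tcp(); print(np.round(T,3).tolist(),o["joints"].round(2),np.abs(o["qvel"]).max().round(3))
p,P=grab("wrist"); np.savez("w2.npz",im=p["pixels"],mtx=p["mtx"],P=P)
cv2.imwrite("pics/w2.png",p["pixels"][:,:,::-1])
E
```

```text
time_s: 3.2
tcp_pos: [576.3, -4.4, 231.4]
orientation: [0.59, 3.085, 0.0]
ft_force: [1.2, 0.5, 0.7]
grip_width: 1.001
time_s: 3.7
tcp_pos: [571.8, -112.9, 231.3]
orientation: [0.594, 3.085, 0.001]
ft_force: [-0.9, -0.3, 0.1]
grip_width: 1.003
time_s: 4.2
tcp_pos: [572.0, -112.0, 231.3]
orientation: [-0.59, -3.086, -0.0]
ft_force: [-0.3, 1.1, -0.3]
grip_width: 0.999
[[-0.929, 0.369, 0.0, 571.998], [0.369, 0.929, 0.0, -112.033], [0.0, 0.0, -1.0, 231.259], [0.0, 0.0, 0.0, 1.0]] [-0.08  0.32  0.25  1.77 -0.09  1.06  1.4 ] 0.003
```

View pics/w2.png

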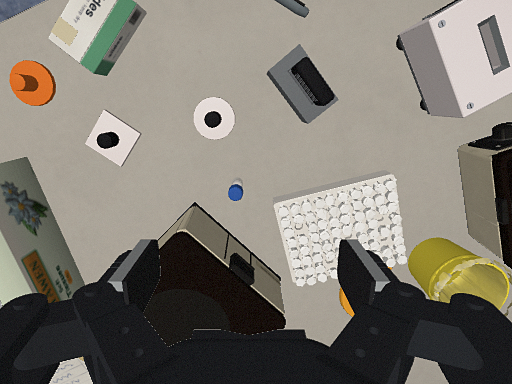

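```bash
python3 - <<'E'
import numpy as np,cv2
im=np.load("w2.npz")["im"][:,:,::-1]
c=im[80:160,175:255]; a=cv2.resize(c,None,fx=6,fy=6,interpolation=cv2.INTER_CUBIC)
c=im[35:135,255:355]; b=cv2.resize(c,None,fx=6,fy=6,interpolation=cv2.INTER_CUBIC)
cv2.imwrite("pics/c4.png",a);cv2.imwrite("pics/c5.png",b)
E
```

```text
(no output)
```

View pics/c4.png

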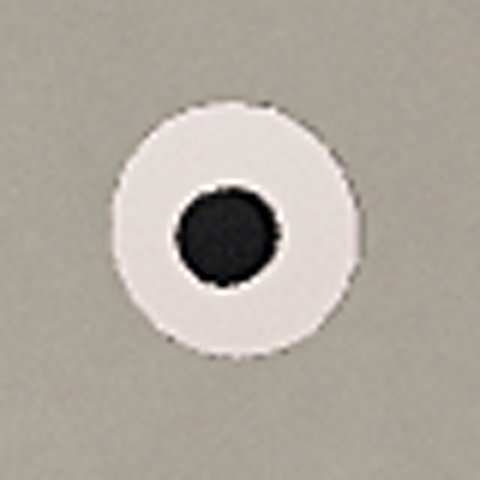

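View pics/c5.png

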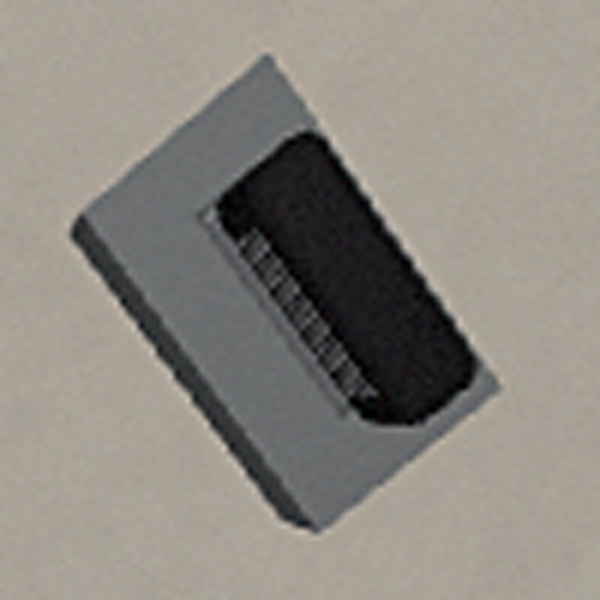

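The crops show the white round disc (white ellipse centre at crop (236,229), knob top at (227,236)) and the stand's top corners around the key.

```bash
python3 - <<'E'
from h import *
d=np.load("w2.npz"); p={"mtx":d["mtx"]}; P=d["P"]
f=lambda c,o:(np.array(c)+.5)/6-.5+o
for c,z in(((236,229),6),((227,236),28)): print("disc",ray(p,P,f(c,[175,80])[::-1],z).round(1))
K=[ray(p,P,f(c,[255,35])[::-1],40) for c in((266,55),(500,386),(318,532),(78,218))]
print(np.round(K,1),np.mean(K,0).round(1),[np.linalg.norm(K[i]-K[i-1]).round(1) for i in range(4)])
l=(K[1]-K[0])+(K[2]-K[3]); print("yaw",np.arctan2(l[1],l[0]))
# grip block top z: key bottom at 40-34=6 -> mid 52, top 98
print("grip top ctr",ray(p,P,f((350,262),[255,35])[::-1],98).round(1))
# goal: tcp over disc
T,o=tcp(); g=np.array([502,-128,T[2,3]])
E
```

```text
disc [ 506.6 -129.5    6. ]
disc [ 507.1 -128.9   28. ]
[[471.2 -16.4  40. ]
 [537.1   4.7  40. ]
 [549.2 -33.2  40. ]
 [483.6 -54.9  40. ]] [510.3 -25.   40. ] [np.float64(40.4), np.float64(69.1), np.float64(39.8), np.float64(69.1)]
yaw 0.3143744787051585
grip top ctr [507.2 -25.8  98. ]
```

Both disc estimates agree, at (507,-129). The stand measures 69x40 as stated, with centre (510,-25) and yaw 0.314. I move over the disc and descend partway.

```bash
python3 -m crank '[{"x":0.018,"y":-0.0133,"z":0.02,"yaw":0,"jaw":0.2},{"x":0.018,"y":-0.0133,"z":0.03,"yaw":0,"jaw":0.2},{"x":0.018,"y":-0.0134,"z":0.04,"yaw":0,"jaw":0.2},{"x":0,"y":0,"z":0.03,"yaw":0,"jaw":0.2},{"x":0,"y":0,"z":0.02,"yaw":0,"jaw":0.2}]'
python3 -m crank '[{"x":0,"y":0,"z":0,"yaw":0,"jaw":0.2},{"x":0,"y":0,"z":0,"yaw":0,"jaw":0.2},{"x":0,"y":0,"z":0,"yaw":0,"jaw":0.2},{"x":0,"y":0,"z":0,"yaw":0,"jaw":0.2},{"x":0,"y":0,"z":0,"yaw":0,"jaw":0.2}]'
python3 - <<'E'
from h import *
T,o=tcp(); print(np.round(T,3).tolist(),o["joints"].round(2),np.abs(o["qvel"]).max().round(3))
p,P=grab("wrist")
print(proj(p,P,[[506.9,-129.2,28],[506.9,-129.2,6]]).round(1))
cv2.imwrite("pics/w3.png",p["pixels"][:,:,::-1])
E
```

```text
time_s: 4.75
tcp_pos: [505.2, -129.7, 89.4]
orientation: [-0.592, -3.083, -0.0]
ft_force: [0.2, -0.1, 0.1]
grip_width: 0.601
time_s: 5.25
tcp_pos: [507.6, -129.7, 92.2]
orientation: [0.591, 3.084, 0.0]
ft_force: [0.2, 0.0, 0.9]
grip_width: 0.596
[[-0.929, 0.37, 0.002, 507.648], [0.37, 0.929, -0.0, -129.709], [-0.002, 0.001, -1.0, 92.236], [0.0, 0.0, 0.0, 1.0]] [-0.01  0.4   0.23  2.04 -0.14  0.72  1.49] 0.005
[[247.5 204.5]
 [247.6 195.4]]
```

View pics/w3.png

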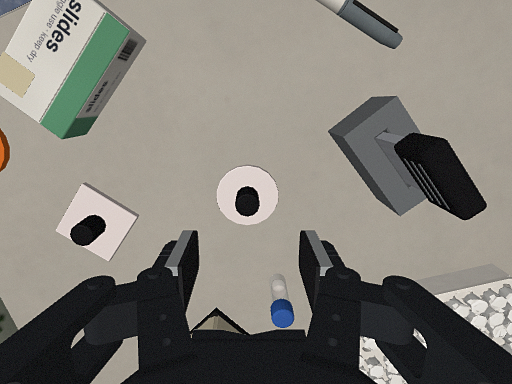

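The knob top shows at (247,203) and was predicted at (247.5,204.5), so they agree. I check how far the vial is from the fingers before descending.

```bash
python3 - <<'E'
from h import *
d=np.load("w2.npz"); p={"mtx":d["mtx"]}; P=d["P"]
v=ray(p,P,(193,236),50); print(v)
T,_=tcp(); print(T[:3,:3].T@(v-T[:3,3]))
E
```

```text
[ 591.07097789 -133.80516754   50.        ]
[-79.11354551  27.02449277  42.18155749]
```

```bash
python3 -m crank '[{"x":0,"y":0,"z":0.02,"yaw":0,"jaw":0.2},{"x":0,"y":0,"z":0.02,"yaw":0,"jaw":0.2},{"x":0,"y":0,"z":0.02,"yaw":0,"jaw":0.2},{"x":0,"y":0,"z":0.015,"yaw":0,"jaw":0.2},{"x":0,"y":0,"z":0.006,"yaw":0,"jaw":0.2}]'
python3 -m crank '[{"x":0,"y":0,"z":0,"yaw":0,"jaw":0.2},{"x":0,"y":0,"z":0,"yaw":0,"jaw":0.2},{"x":0,"y":0,"z":0,"yaw":0,"jaw":0.2},{"x":0,"y":0,"z":0,"yaw":0,"jaw":0.2},{"x":0,"y":0,"z":0,"yaw":0,"jaw":0.2}]'
```

```text
time_s: 5.8
tcp_pos: [506.3, -129.4, 9.2]
orientation: [-0.591, -3.084, -0.0]
ft_force: [0.7, -0.4, 0.5]
grip_width: 0.601
time_s: 6.3
tcp_pos: [507.3, -129.6, 10.8]
orientation: [0.591, 3.084, 0.0]
ft_force: [0.2, 0.5, 1.2]
grip_width: 0.597
```

Now I close while easing down 1 mm.

```bash
python3 -m crank '[{"x":0,"y":0,"z":0.001,"yaw":0,"jaw":-1},{"x":0,"y":0,"z":0,"yaw":0,"jaw":-1},{"x":0,"y":0,"z":0,"yaw":0,"jaw":-1},{"x":0,"y":0,"z":0,"yaw":0,"jaw":-1},{"x":0,"y":0,"z":0,"yaw":0,"jaw":-1}]'
python3 -m crank '[{"x":0,"y":0,"z":0,"yaw":0,"jaw":-1},{"x":0,"y":0,"z":0,"yaw":0,"jaw":-1},{"x":0,"y":0,"z":-0.01,"yaw":0,"jaw":-1},{"x":0,"y":0,"z":-0.02,"yaw":0,"jaw":-1},{"x":0,"y":0,"z":-0.03,"yaw":0,"jaw":-1}]'
```

```text
time_s: 6.8
tcp_pos: [507.0, -129.6, 9.5]
orientation: [0.592, 3.085, 0.0]
ft_force: [-0.9, -0.1, 4.7]
grip_width: 0.183
time_s: 7.3
tcp_pos: [505.7, -129.4, 68.9]
orientation: [-0.591, -3.082, 0.001]
ft_force: [-0.5, -0.2, -0.1]
grip_width: 0.181
```

```bash
python3 -m crank '[{"x":0,"y":0,"z":-0.03,"yaw":0,"jaw":-1},{"x":0,"y":0,"z":-0.03,"yaw":0,"jaw":-1},{"x":0,"y":0,"z":-0.03,"yaw":0,"jaw":-1},{"x":0,"y":0,"z":-0.01,"yaw":0,"jaw":-1},{"x":0,"y":0,"z":0,"yaw":0,"jaw":-1}]'
python3 - <<'E'
from h import *
T,o=tcp(); print(np.round(T,3).tolist(),o["joints"].round(2),np.abs(o["qvel"]).max().round(3),o["grip_width"])
p,P=grab("wrist")
cv2.imwrite("pics/w4.png",p["pixels"][:,:,::-1])
d=np.array([526.9,251.1,0])-T[:3,3]; print(T[:3,:3].T@d)
E
```

```text
time_s: 7.8
tcp_pos: [507.8, -129.8, 170.6]
orientation: [0.591, 3.082, 0.001]
ft_force: [0.1, 0.2, -0.4]
grip_width: 0.18
[[-0.929, 0.37, 0.003, 507.798], [0.37, 0.929, -0.0, -129.802], [-0.003, 0.001, -1.0, 170.611], [0.0, 0.0, 0.0, 1.0]] [-0.04  0.29  0.26  1.97 -0.1   0.89  1.46] 0.041 0.18004956077445342
[123.65098711 360.79240512 170.58406389]
```

View pics/w4.png

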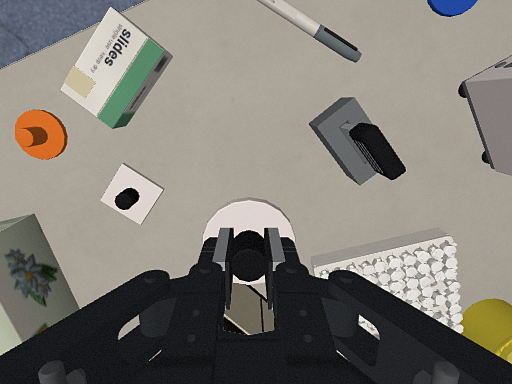

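The disc hangs from the fingers: white rim round (249,235), knob between the pads at (249,262). Next I carry it over the nest.

```bash
python3 -m crank '[{"x":0.008,"y":0.024,"z":0,"yaw":0,"jaw":-1},{"x":0.012,"y":0.036,"z":0,"yaw":0,"jaw":-1},{"x":0.013,"y":0.036,"z":0,"yaw":0,"jaw":-1},{"x":0.012,"y":0.036,"z":0,"yaw":0,"jaw":-1},{"x":0.013,"y":0.036,"z":0,"yaw":0,"jaw":-1}]'
python3 -m crank '[{"x":0.012,"y":0.036,"z":0,"yaw":0,"jaw":-1},{"x":0.013,"y":0.036,"z":0,"yaw":0,"jaw":-1},{"x":0.012,"y":0.036,"z":0,"yaw":0,"jaw":-1},{"x":0.012,"y":0.036,"z":0,"yaw":0,"jaw":-1},{"x":0.012,"y":0.036,"z":0,"yaw":0,"jaw":-1}]'
python3 -m crank '[{"x":0.0045,"y":0.013,"z":0.03,"yaw":0,"jaw":-1},{"x":0,"y":0,"z":0.03,"yaw":0,"jaw":-1},{"x":0,"y":0,"z":0,"yaw":0,"jaw":-1},{"x":0,"y":0,"z":0,"yaw":0,"jaw":-1},{"x":0,"y":0,"z":0,"yaw":0,"jaw":-1}]'
python3 - <<'E'
from h import *
T,o=tcp(); print(np.round(T,3).tolist(),o["joints"].round(2),np.abs(o["qvel"]).max().round(3),o["grip_width"])
p,P=grab("wrist"); np.savez("w5.npz",im=p["pixels"],mtx=p["mtx"],P=P)
cv2.imwrite("pics/w5.png",p["pixels"][:,:,::-1])
d=np.array([526.9,251.1,0])-T[:3,3]; print(T[:3,:3].T@d)
E
```

```text
time_s: 8.35
tcp_pos: [513.8, 49.2, 167.2]
orientation: [-0.591, -3.082, 0.002]
ft_force: [1.0, 1.0, -0.0]
grip_width: 0.181
time_s: 8.85
tcp_pos: [523.8, 238.7, 166.8]
orientation: [-0.591, -3.082, 0.004]
ft_force: [0.3, -0.7, -0.0]
grip_width: 0.185
time_s: 9.35
tcp_pos: [526.5, 251.0, 110.1]
orientation: [0.593, 3.084, 0.001]
ft_force: [0.0, 0.3, -1.3]
grip_width: 0.183
[[-0.929, 0.371, 0.001, 526.53], [0.371, 0.929, 0.0, 250.975], [-0.001, 0.001, -1.0, 110.058], [0.0, 0.0, 0.0, 1.0]] [-0.59  0.45  0.1   1.88 -0.06  0.81  0.73] 0.017 0.18286965754127568
[ -0.19513991   0.16106385 110.05831218]
```

View pics/w5.png

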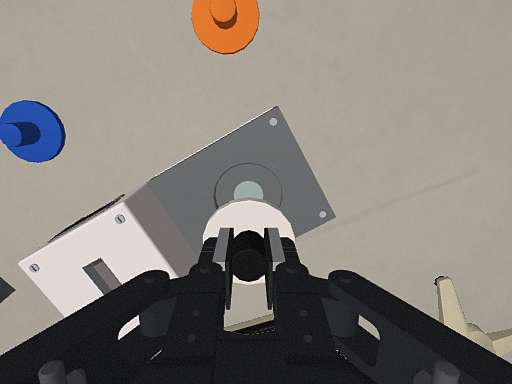

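```bash
python3 - <<'E'
from h import *
d=np.load("w5.npz"); p={"mtx":d["mtx"]}; P=d["P"]; im=np.ascontiguousarray(d["im"][:,:,::-1])
im=cv2.resize(im[130:290,170:330],None,fx=5,fy=5,interpolation=cv2.INTER_CUBIC)
t=np.linspace(0,2*np.pi,90)
def draw(c,r,col):
    X=np.c_[c[0]+r*np.cos(t),c[1]+r*np.sin(t),np.full(90,c[2])]
    q=(proj(p,P,X)-[170,130]+.5)*5-.5
    cv2.polylines(im,[np.round(q).astype(int)],True,col,1)
draw((526.5,251,106.5),25,(0,0,255)); draw((526.5,251,128.5),9,(0,0,255))
draw((526.9,251.1,24),27,(0,255,0))
draw((526.9,251.1,18),12,(0,255,0))
cv2.imwrite("pics/c6.png",im)
E
```

```text
(no output)
```

View pics/c6.png

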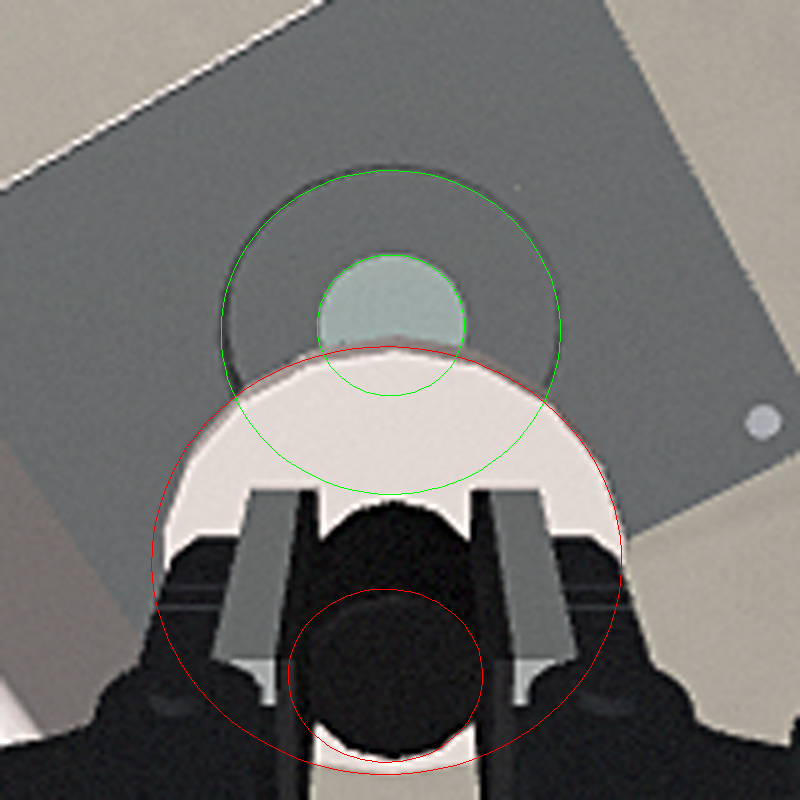

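The overlay puts the nest within about 1 mm of the fit, and the disc sits about 0.5 mm off in tool y. I correct that and descend.

```bash
python3 -m crank '[{"x":0.0003,"y":-0.0005,"z":0.02,"yaw":0,"jaw":-1},{"x":0,"y":0,"z":0.02,"yaw":0,"jaw":-1},{"x":0,"y":0,"z":0.02,"yaw":0,"jaw":-1},{"x":0,"y":0,"z":0.01,"yaw":0,"jaw":-1},{"x":0,"y":0,"z":0,"yaw":0,"jaw":-1}]'
python3 -m crank '[{"x":0,"y":0,"z":0,"yaw":0,"jaw":-1},{"x":0,"y":0,"z":0.003,"yaw":0,"jaw":-1},{"x":0,"y":0,"z":0.003,"yaw":0,"jaw":-1},{"x":0,"y":0,"z":0.003,"yaw":0,"jaw":-1},{"x":0,"y":0,"z":0,"yaw":0,"jaw":-1}]'
```

```text
time_s: 9.9
tcp_pos: [525.0, 250.6, 38.9]
orientation: [-0.592, -3.084, 0.001]
ft_force: [-0.5, -0.3, 0.5]
grip_width: 0.18
time_s: 10.4
tcp_pos: [525.0, 251.0, 30.0]
orientation: [-0.591, -3.085, 0.001]
ft_force: [-0.5, 0.5, -1.4]
grip_width: 0.179
```

```bash
python3 -m crank '[{"x":0,"y":0,"z":0.001,"yaw":0,"jaw":-1},{"x":0,"y":0,"z":0.001,"yaw":0,"jaw":-1},{"x":0,"y":0,"z":0,"yaw":0,"jaw":-1},{"x":0,"y":0,"z":0,"yaw":0,"jaw":-1},{"x":0,"y":0,"z":0,"yaw":0,"jaw":-1}]'
```

```text
time_s: 10.9
tcp_pos: [525.3, 251.1, 28.3]
orientation: [0.591, 3.085, 0.0]
ft_force: [-0.2, -0.1, 0.4]
grip_width: 0.183
```

```bash
python3 -m crank '[{"x":-0.0012,"y":0,"z":0.001,"yaw":0,"jaw":-1},{"x":0,"y":0,"z":0,"yaw":0,"jaw":-1},{"x":0,"y":0,"z":0,"yaw":0,"jaw":-1},{"x":0,"y":0,"z":0,"yaw":0,"jaw":-0.6},{"x":0,"y":0,"z":0,"yaw":0,"jaw":-0.4}]'
python3 -m crank '[{"x":0,"y":0,"z":0,"yaw":0,"jaw":-0.2},{"x":0,"y":0,"z":0,"yaw":0,"jaw":-0.1},{"x":0,"y":0,"z":-0.02,"yaw":0,"jaw":-0.1},{"x":0,"y":0,"z":-0.03,"yaw":0,"jaw":-0.1},{"x":0,"y":0,"z":-0.04,"yaw":0,"jaw":-0.1}]'
python3 -m crank '[{"x":0,"y":0,"z":-0.04,"yaw":0,"jaw":0},{"x":0,"y":0,"z":-0.04,"yaw":0,"jaw":0.2},{"x":0,"y":0,"z":0,"yaw":0,"jaw":0.2},{"x":0,"y":0,"z":0,"yaw":0,"jaw":0.2},{"x":0,"y":0,"z":0,"yaw":0,"jaw":0.2}]'
python3 - <<'E'
from h import *
T,o=tcp(); print(np.round(T,3).tolist())
p,P=grab("wrist"); np.savez("w6.npz",im=p["pixels"],mtx=p["mtx"],P=P)
im=p["pixels"][:,:,::-1].copy()
cv2.imwrite("pics/w6.png",im)
im=cv2.resize(im[130:290,170:330],None,fx=5,fy=5,interpolation=cv2.INTER_CUBIC)
t=np.linspace(0,2*np.pi,90)
def draw(c,r,col):
    X=np.c_[c[0]+r*np.cos(t),c[1]+r*np.sin(t),np.full(90,c[2])]
    q=(proj(p,P,X)-[170,130]+.5)*5-.5
    cv2.polylines(im,[np.round(q).astype(int)],True,col,1)
draw((526.9,251.1,24),25,(0,0,255)); draw((526.9,251.1,46),9,(0,0,255)); draw((526.9,251.1,24),27,(0,255,0))
cv2.imwrite("pics/c7.png",im)
E
```

```text
time_s: 11.4
tcp_pos: [526.6, 250.6, 27.3]
orientation: [0.591, 3.085, 0.0]
ft_force: [0.3, -0.3, -0.0]
grip_width: 0.3
time_s: 11.9
tcp_pos: [525.2, 249.9, 116.7]
orientation: [-0.591, -3.082, 0.004]
ft_force: [0.3, 0.2, 0.6]
grip_width: 0.451
time_s: 12.4
tcp_pos: [525.5, 250.2, 196.0]
orientation: [-0.591, -3.084, 0.002]
ft_force: [-0.2, 0.0, -1.2]
grip_width: 0.599
[[-0.929, 0.37, -0.002, 525.495], [0.37, 0.929, -0.001, 250.214], [0.002, -0.002, -1.0, 196.027], [0.0, 0.0, 0.0, 1.0]]
```

View pics/w6.png

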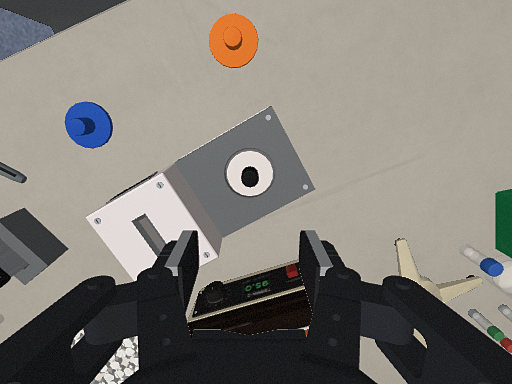

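View pics/c7.png

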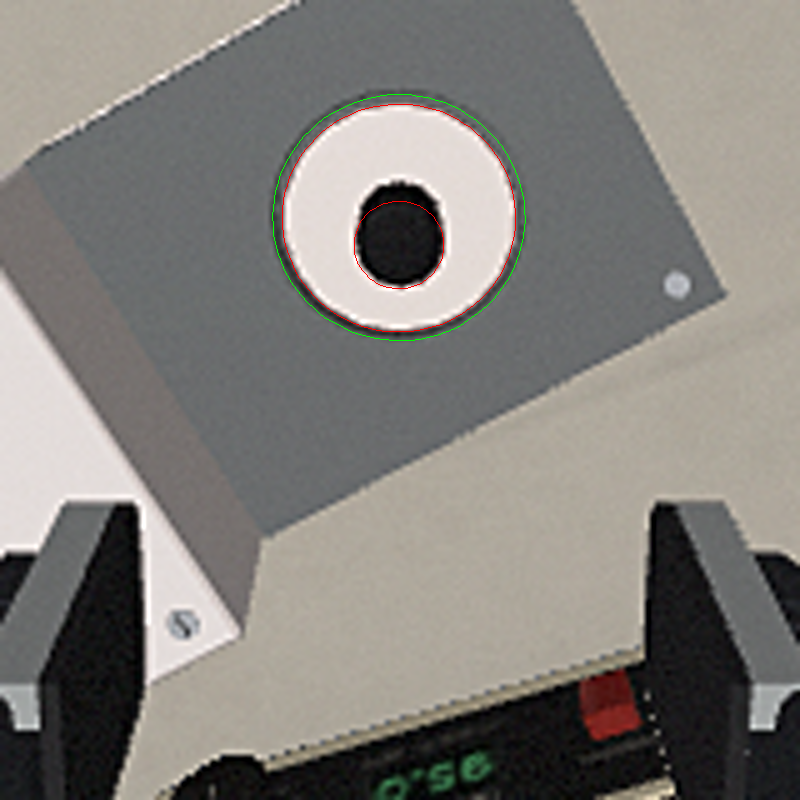

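The disc lies flat in the nest: white ellipse at px (249,173) matching the red predicted circle, with a dark gap all round. Next, go to the key and turn the jaws by about -40 deg.

```bash
python3 -m crank '[{"x":-0.011,"y":-0.0326,"z":0,"yaw":0,"jaw":0.2},{"x":-0.011,"y":-0.0326,"z":0,"yaw":0,"jaw":0.2},{"x":-0.011,"y":-0.0326,"z":0,"yaw":0,"jaw":0.2},{"x":-0.011,"y":-0.0326,"z":0,"yaw":0,"jaw":0.2},{"x":-0.011,"y":-0.0326,"z":0,"yaw":0,"jaw":0.2}]'
python3 -m crank '[{"x":-0.011,"y":-0.0326,"z":0,"yaw":0,"jaw":0.2},{"x":-0.011,"y":-0.0326,"z":0,"yaw":0,"jaw":0.2},{"x":-0.011,"y":-0.0326,"z":0,"yaw":0,"jaw":0.2},{"x":0,"y":0,"z":0,"yaw":-8,"jaw":0.2},{"x":0,"y":0,"z":0,"yaw":-8,"jaw":0.2}]'
python3 -m crank '[{"x":0,"y":0,"z":0,"yaw":-8,"jaw":0.2},{"x":0,"y":0,"z":0,"yaw":-8,"jaw":0.2},{"x":0,"y":0,"z":0,"yaw":-7.7,"jaw":0.2},{"x":0,"y":0,"z":0,"yaw":0,"jaw":0.2},{"x":0,"y":0,"z":0,"yaw":0,"jaw":0.2}]'
python3 -m crank '[{"x":0,"y":0,"z":0,"yaw":0,"jaw":0.2},{"x":0,"y":0,"z":0,"yaw":0,"jaw":0.2},{"x":0,"y":0,"z":0,"yaw":0,"jaw":0.2},{"x":0,"y":0,"z":0,"yaw":0,"jaw":0.2},{"x":0,"y":0,"z":0,"yaw":0,"jaw":0.2}]'
python3 - <<'E'
from h import *
T,o=tcp(); print(np.round(T,3).tolist(),o["joints"].round(2),np.degrees(np.arctan2(T[1,1],T[0,1])))
p,P=grab("wrist"); np.savez("w7.npz",im=p["pixels"],mtx=p["mtx"],P=P)
im=p["pixels"][:,:,::-1].copy()
cv2.imwrite("pics/w7.png",im)
E
```

```text
time_s: 12.95
tcp_pos: [516.2, 77.3, 195.8]
orientation: [-0.591, -3.083, 0.002]
ft_force: [-0.4, -0.2, -0.3]
grip_width: 0.601
time_s: 13.45
tcp_pos: [510.7, -25.7, 195.8]
orientation: [-0.152, -3.135, 0.001]
ft_force: [0.2, 1.0, 0.3]
grip_width: 0.601
time_s: 13.95
tcp_pos: [511.2, -24.3, 196.3]
orientation: [0.486, -3.102, -0.0]
ft_force: [-0.1, -0.6, 0.1]
grip_width: 0.598
time_s: 14.45
tcp_pos: [511.7, -24.2, 197.3]
orientation: [-0.491, 3.103, 0.0]
ft_force: [-0.2, 0.3, -1.1]
grip_width: 0.601
[[-0.951, -0.309, 0.0, 511.699], [-0.309, 0.951, 0.0, -24.183], [-0.0, 0.0, -1.0, 197.317], [0.0, 0.0, 0.0, 1.0]] [-0.14  0.24  0.12  1.96 -0.04  0.94  1.89] 107.98648097989016
```

View pics/w7.png

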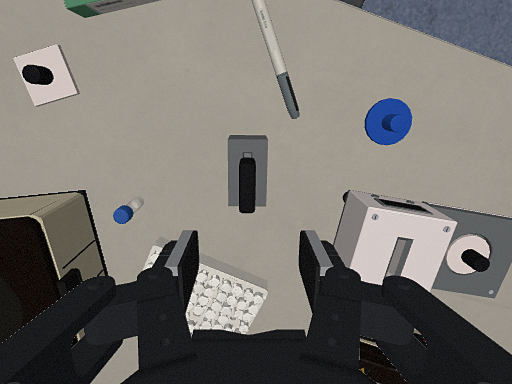

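```bash
cat > ov.py <<'E'
from h import *
def box(c,yaw,sx,sy,z0,z1):
    cs,s=np.cos(yaw),np.sin(yaw)
    return np.array([[c[0]+cs*a*sx/2-s*b*sy/2,c[1]+s*a*sx/2+cs*b*sy/2,z] for z in(z0,z1) for a,b in((-1,-1),(1,-1),(1,1),(-1,1))])
def drawbox(im,p,P,X,o,k,col):
    q=np.round((proj(p,P,X)-o+.5)*k-.5).astype(int)
    cv2.polylines(im,[q[:4]],True,col,1); cv2.polylines(im,[q[4:]],True,col,1)
E
python3 - <<'E'
from ov import *
d=np.load("w7.npz"); p={"mtx":d["mtx"]}; P=d["P"]; im=d["im"][:,:,::-1]
o=np.array([198,115]); k=6
im=cv2.resize(im[o[1]:o[1]+110,o[0]:o[0]+100],None,fx=k,fy=k,interpolation=cv2.INTER_CUBIC)
drawbox(im,p,P,box((510.3,-25),.314,70,40,0,40),o,k,(0,255,0))
drawbox(im,p,P,box((510.3,-25),.314,44,14,66,98),o,k,(0,0,255))
cv2.imwrite("pics/c8.png",im)
E
```

```text
(no output)
```

View pics/c8.png

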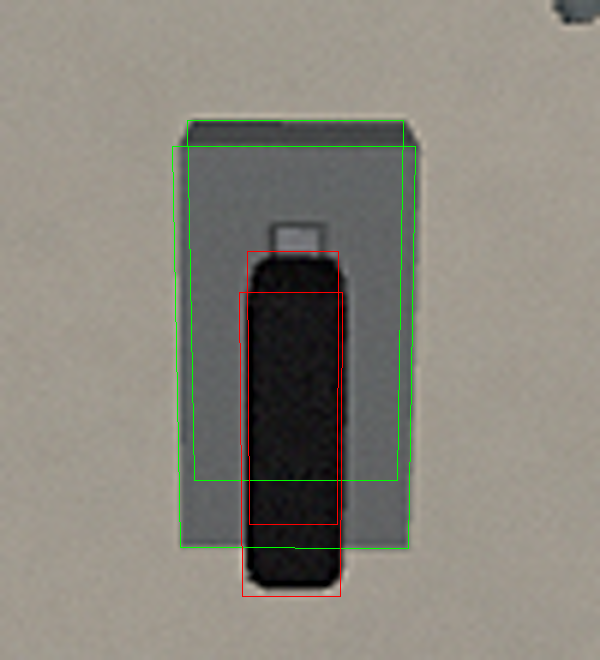

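The key block matches the model within about 1 px. I shift 2 mm along tool x and descend onto the grip.

```bash
python3 -m crank '[{"x":0.0022,"y":0.0003,"z":0.025,"yaw":0,"jaw":0.2},{"x":0,"y":0,"z":0.035,"yaw":0,"jaw":0.2},{"x":0,"y":0,"z":0.035,"yaw":0,"jaw":0.2},{"x":0,"y":0,"z":0.025,"yaw":0,"jaw":0.2},{"x":0,"y":0,"z":0.013,"yaw":0,"jaw":0.2}]'
python3 -m crank '[{"x":0,"y":0,"z":0,"yaw":0,"jaw":0.2},{"x":0,"y":0,"z":0,"yaw":0,"jaw":0.2},{"x":0,"y":0,"z":0,"yaw":0,"jaw":0.2},{"x":0,"y":0,"z":0,"yaw":0,"jaw":0.2},{"x":0,"y":0,"z":0,"yaw":0,"jaw":0.2}]'
python3 - <<'E'
from h import *
T,o=tcp(); print(np.round(T,3).tolist())
p,P=grab("wrist")
im=p["pixels"][:,:,::-1].copy()
cv2.imwrite("pics/w8.png",im)
E
```

```text
time_s: 15.0
tcp_pos: [508.2, -24.6, 62.2]
orientation: [0.491, -3.1, -0.001]
ft_force: [-0.3, 0.5, 0.2]
grip_width: 0.599
time_s: 15.5
tcp_pos: [510.1, -24.6, 65.2]
orientation: [-0.491, 3.101, -0.0]
ft_force: [0.4, -0.1, -1.2]
grip_width: 0.601
[[-0.951, -0.309, 0.002, 510.088], [-0.309, 0.951, 0.0, -24.572], [-0.002, -0.0, -1.0, 65.169], [0.0, 0.0, 0.0, 1.0]]
```

View pics/w8.png

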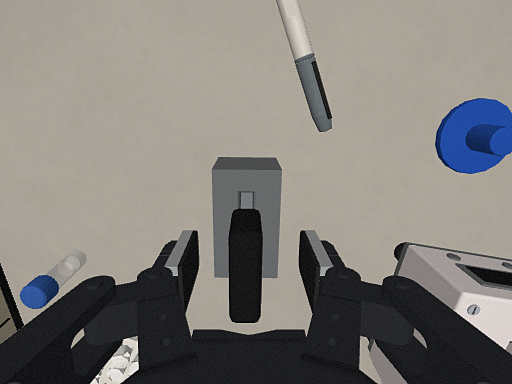

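The block sits at col 246 and the fingers are centred on 248.5, so it is about 1 mm left. I nudge over and close.

```bash
python3 -m crank '[{"x":0,"y":-0.0008,"z":0,"yaw":0,"jaw":0},{"x":0,"y":0,"z":0,"yaw":0,"jaw":-1},{"x":0,"y":0,"z":0,"yaw":0,"jaw":-1},{"x":0,"y":0,"z":0,"yaw":0,"jaw":-1},{"x":0,"y":0,"z":0,"yaw":0,"jaw":-1}]'
python3 -m crank '[{"x":0,"y":0,"z":0,"yaw":0,"jaw":-1},{"x":0,"y":0,"z":0,"yaw":0,"jaw":-1},{"x":0,"y":0,"z":-0.005,"yaw":0,"jaw":-1},{"x":0,"y":0,"z":-0.01,"yaw":0,"jaw":-1},{"x":0,"y":0,"z":-0.01,"yaw":0,"jaw":-1}]'
```

```text
time_s: 16.05
tcp_pos: [509.8, -25.4, 64.4]
orientation: [0.491, -3.103, -0.0]
ft_force: [-0.4, -0.6, 1.9]
grip_width: 0.151
time_s: 16.55
tcp_pos: [509.7, -25.3, 89.9]
orientation: [0.491, -3.103, -0.0]
ft_force: [-0.2, 0.3, -0.8]
grip_width: 0.158
```

```bash
python3 -m crank '[{"x":0,"y":0,"z":-0.015,"yaw":0,"jaw":-1},{"x":0,"y":0,"z":-0.02,"yaw":0,"jaw":-1},{"x":0,"y":0,"z":-0.025,"yaw":0,"jaw":-1},{"x":0,"y":0,"z":-0.02,"yaw":0,"jaw":-1},{"x":0,"y":0,"z":0,"yaw":0,"jaw":-1}]'
python3 - <<'E'
from h import *
T,o=tcp(); print(np.round(T,3).tolist(),o["grip_width"],o["ft_force"])
p,P=grab("wrist")
im=p["pixels"][:,:,::-1].copy()
cv2.imwrite("pics/w9.png",im)
t=np.radians(-7.9)
print(T[:3,:3].T@(np.array([541.7,144.0,0])-T[:3,3]))
E
```

```text
time_s: 17.05
tcp_pos: [511.9, -25.4, 172.7]
orientation: [-0.49, 3.096, -0.001]
ft_force: [1.4, 0.0, -0.9]
grip_width: 0.157
[[-0.951, -0.309, 0.007, 511.949], [-0.309, 0.951, 0.001, -25.365], [-0.007, -0.002, -1.0, 172.712], [0.0, 0.0, 0.0, 1.0]] 0.15675537648799387 [ 1.35730215  0.04903216 -0.93514771]
[-79.39398541 152.18705971 173.01675077]
```

View pics/w9.png

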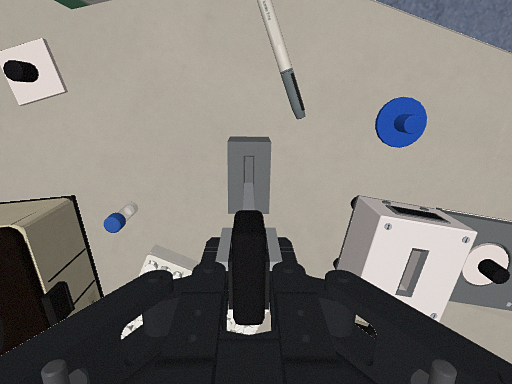

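The key is out, upright between the pads (block at col 247). Next I carry it above the slot and turn +10 deg.

```bash
python3 -m crank '[{"x":-0.0159,"y":0.0304,"z":0,"yaw":0,"jaw":-1},{"x":-0.0159,"y":0.0304,"z":0,"yaw":0,"jaw":-1},{"x":-0.0159,"y":0.0304,"z":0,"yaw":0,"jaw":-1},{"x":-0.0159,"y":0.0304,"z":0,"yaw":0,"jaw":-1},{"x":-0.0158,"y":0.0306,"z":0,"yaw":0,"jaw":-1}]'
python3 -m crank '[{"x":0,"y":0,"z":0,"yaw":5,"jaw":-1},{"x":0,"y":0,"z":0,"yaw":5.1,"jaw":-1},{"x":0,"y":0,"z":0,"yaw":0,"jaw":-1},{"x":0,"y":0,"z":0,"yaw":0,"jaw":-1},{"x":0,"y":0,"z":0,"yaw":0,"jaw":-1}]'
python3 -m crank '[{"x":0,"y":0,"z":0,"yaw":0,"jaw":-1},{"x":0,"y":0,"z":0,"yaw":0,"jaw":-1},{"x":0,"y":0,"z":0,"yaw":0,"jaw":-1},{"x":0,"y":0,"z":0,"yaw":0,"jaw":-1},{"x":0,"y":0,"z":0,"yaw":0,"jaw":-1}]'
python3 - <<'E'
from ov import *
T,o=tcp(); print(np.round(T,3).tolist(),o["grip_width"],o["ft_force"],np.degrees(np.arctan2(T[1,1],T[0,1]))-90)
p,P=grab("wrist"); np.savez("w10.npz",im=p["pixels"],mtx=p["mtx"],P=P,T=T)
im=p["pixels"][:,:,::-1].copy()
cv2.imwrite("pics/w10.png",im)
print(T[:3,:3].T@(np.array([541.7,144.0,0])-T[:3,3]))
E
```

```text
time_s: 17.6
tcp_pos: [537.4, 145.0, 168.0]
orientation: [0.491, -3.101, 0.001]
ft_force: [0.0, 0.1, -0.7]
grip_width: 0.151
time_s: 18.1
tcp_pos: [537.9, 143.6, 168.8]
orientation: [0.217, -3.133, 0.0]
ft_force: [-1.0, -0.1, -0.7]
grip_width: 0.156
time_s: 18.6
tcp_pos: [538.3, 143.9, 169.3]
orientation: [-0.216, 3.134, 0.0]
ft_force: [1.5, -0.4, -0.9]
grip_width: 0.156
[[-0.991, -0.137, 0.0, 538.262], [-0.137, 0.991, 0.0, 143.901], [-0.0, 0.0, -1.0, 169.348], [0.0, 0.0, 0.0, 1.0]] 0.155573416839806 [ 1.45798567 -0.36269126 -0.93450335] 7.898749716658571
[ -3.39197935  -0.39891628 169.34876092]
```

View pics/w10.png

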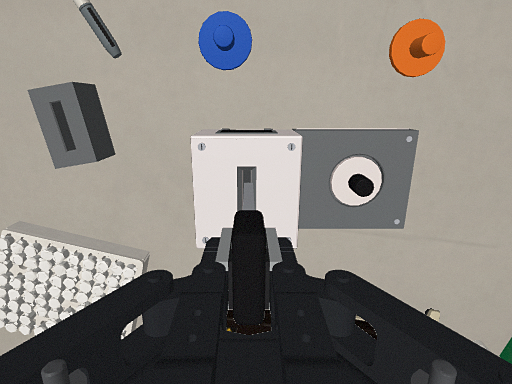

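```bash
python3 - <<'E'
from ov import *
d=np.load("w10.npz"); p={"mtx":d["mtx"]}; P=d["P"]; T=d["T"]; im=d["im"][:,:,::-1]
o=np.array([180,120]); k=5
im=cv2.resize(im[o[1]:o[1]+160,o[0]:o[0]+150],None,fx=k,fy=k,interpolation=cv2.INTER_CUBIC)
s=np.array([541.7,144.0])
drawbox(im,p,P,box(s,.138,100,90,24,70),o,k,(0,255,0))
drawbox(im,p,P,box(s,.138,50,16,66,70),o,k,(0,255,0))
def tb(z0,z1,sx,sy):
    X=box((0,0),0,sx,sy,z0,z1); return X@T[:3,:3].T+T[:3,3]
drawbox(im,p,P,tb(-33.6,-1.6,44,14),o,k,(0,0,255))
drawbox(im,p,P,tb(-1.6,58.4,40,6),o,k,(255,0,255))
cv2.imwrite("pics/c9.png",im)
E
```

```text
(no output)
```

View pics/c9.png

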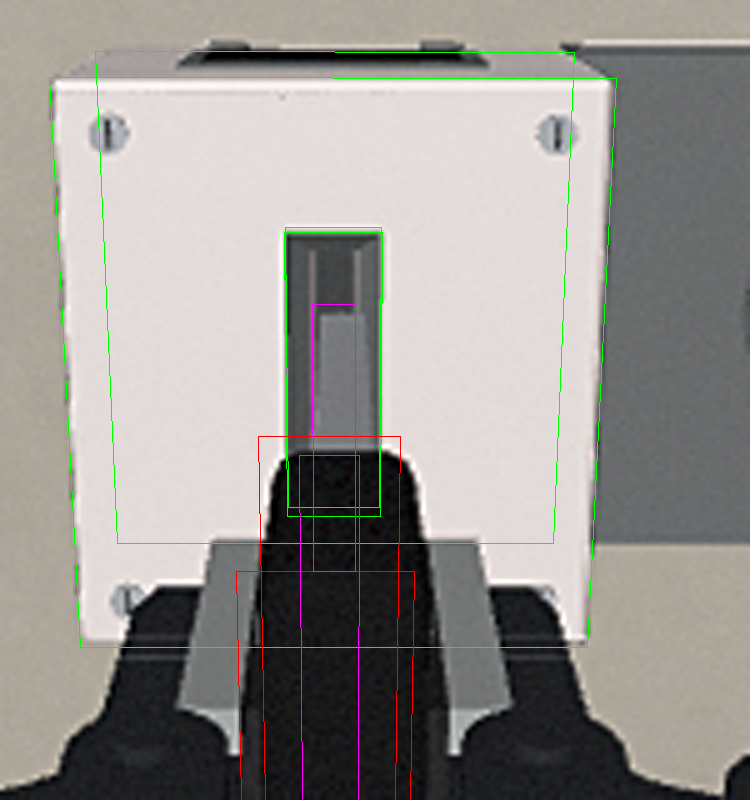

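The slot cols (crop 285-381) match the model. The held blade appears about 1 mm to tool +y and 1.3 mm to -x of nominal, so relative to the slot I need about x -2.4 and y -1.3 mm. I lower to 10 mm above the hood and look again.

```bash
python3 -m crank '[{"x":-0.0024,"y":-0.0013,"z":0.01,"yaw":0,"jaw":-1},{"x":0,"y":0,"z":0.01,"yaw":0,"jaw":-1},{"x":0,"y":0,"z":0.008,"yaw":0,"jaw":-1},{"x":0,"y":0,"z":0,"yaw":0,"jaw":-1},{"x":0,"y":0,"z":0,"yaw":0,"jaw":-1}]'
python3 -m crank '[{"x":0,"y":0,"z":0,"yaw":0,"jaw":-1},{"x":0,"y":0,"z":0,"yaw":0,"jaw":-1},{"x":0,"y":0,"z":0,"yaw":0,"jaw":-1},{"x":0,"y":0,"z":0,"yaw":0,"jaw":-1},{"x":0,"y":0,"z":0,"yaw":0,"jaw":-1}]'
python3 - <<'E'
from ov import *
T,o=tcp(); print(np.round(T,3).tolist(),o["ft_force"])
p,P=grab("wrist"); np.savez("w11.npz",im=p["pixels"],mtx=p["mtx"],P=P,T=T)
im=p["pixels"][:,:,::-1].copy()
print(T[:3,:3].T@(np.array([541.7,144.0,0])-T[:3,3]))
o=np.array([180,120]); k=5
im=cv2.resize(im[o[1]:o[1]+160,o[0]:o[0]+150],None,fx=k,fy=k,interpolation=cv2.INTER_CUBIC)
s=np.array([541.7,144.0])
drawbox(im,p,P,box(s,.138,50,16,66,70),o,k,(0,255,0))
def tb(z0,z1,sx,sy):
    X=box((0,0),0,sx,sy,z0,z1); return X@T[:3,:3].T+T[:3,3]
drawbox(im,p,P,tb(-1.6,58.4,40,6),o,k,(255,0,255))
cv2.imwrite("pics/c10.png",im)
E
```

```text
time_s: 19.15
tcp_pos: [540.6, 142.9, 140.8]
orientation: [0.216, -3.133, 0.0]
ft_force: [0.4, -0.2, -0.9]
grip_width: 0.154
time_s: 19.65
tcp_pos: [540.8, 143.0, 141.4]
orientation: [-0.216, 3.134, 0.0]
ft_force: [0.7, -0.1, -0.4]
grip_width: 0.15
[[-0.991, -0.137, 0.0, 540.835], [-0.137, 0.991, 0.0, 142.997], [-0.0, 0.0, -1.0, 141.42], [0.0, 0.0, 0.0, 1.0]] [ 0.72196105 -0.08840389 -0.38607507]
[ -0.95874625   0.8534768  141.42015177]
```

View pics/c10.png

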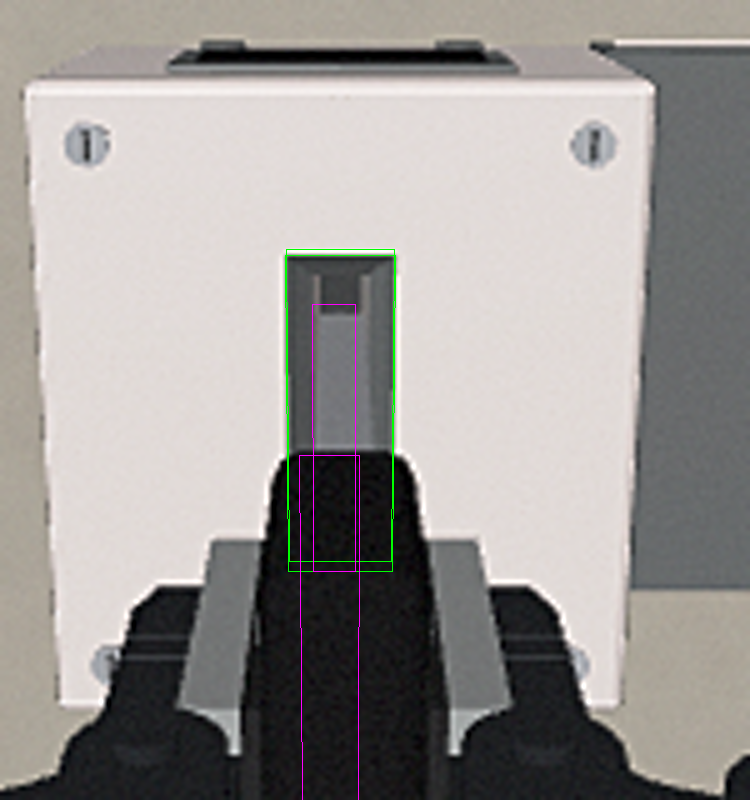

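The blade (crop cols 319-363) is centred in the slot bevel (285-395), so I descend slowly into the slot.

```bash
python3 -m crank '[{"x":0,"y":0,"z":0.005,"yaw":0,"jaw":-1},{"x":0,"y":0,"z":0.005,"yaw":0,"jaw":-1},{"x":0,"y":0,"z":0.005,"yaw":0,"jaw":-1},{"x":0,"y":0,"z":0.004,"yaw":0,"jaw":-1},{"x":0,"y":0,"z":0.003,"yaw":0,"jaw":-1}]'
```

```text
time_s: 20.2
tcp_pos: [540.6, 142.9, 118.6]
orientation: [0.216, -3.133, 0.0]
ft_force: [0.3, 0.9, -0.7]
grip_width: 0.155
```

```bash
python3 -m crank '[{"x":0,"y":0,"z":0.003,"yaw":0,"jaw":-1},{"x":0,"y":0,"z":0.003,"yaw":0,"jaw":-1},{"x":0,"y":0,"z":0.003,"yaw":0,"jaw":-1},{"x":0,"y":0,"z":0.001,"yaw":0,"jaw":-1},{"x":0,"y":0,"z":0,"yaw":0,"jaw":-1}]'
```

```text
time_s: 20.7
tcp_pos: [540.7, 142.9, 109.1]
orientation: [0.216, -3.134, -0.0]
ft_force: [-0.5, -0.7, -0.8]
grip_width: 0.156
```

The blade is about 19 mm into the slot with no side force. I continue down.

```bash
python3 -m crank '[{"x":0,"y":0,"z":0.004,"yaw":0,"jaw":-1},{"x":0,"y":0,"z":0.004,"yaw":0,"jaw":-1},{"x":0,"y":0,"z":0.004,"yaw":0,"jaw":-1},{"x":0,"y":0,"z":0.003,"yaw":0,"jaw":-1},{"x":0,"y":0,"z":0.002,"yaw":0,"jaw":-1}]'
python3 -m crank '[{"x":0,"y":0,"z":0.002,"yaw":0,"jaw":-1},{"x":0,"y":0,"z":0.002,"yaw":0,"jaw":-1},{"x":0,"y":0,"z":0.002,"yaw":0,"jaw":-1},{"x":0,"y":0,"z":0.001,"yaw":0,"jaw":-1},{"x":0,"y":0,"z":0,"yaw":0,"jaw":-1}]'
```

```text
time_s: 21.2
tcp_pos: [540.6, 142.9, 91.9]
orientation: [0.216, -3.134, 0.0]
ft_force: [-1.3, -0.5, 0.8]
grip_width: 0.157
time_s: 21.7
tcp_pos: [540.7, 142.9, 85.3]
orientation: [0.216, -3.134, -0.0]
ft_force: [-1.2, -0.1, 2.4]
grip_width: 0.152
```

```bash
python3 -m crank '[{"x":0,"y":0,"z":0.002,"yaw":0,"jaw":-1},{"x":0,"y":0,"z":0.001,"yaw":0,"jaw":-1},{"x":0,"y":0,"z":0.001,"yaw":0,"jaw":-1},{"x":0,"y":0,"z":0,"yaw":0,"jaw":-1},{"x":0,"y":0,"z":0,"yaw":0,"jaw":-1}]'
python3 -m crank '[{"x":0,"y":0,"z":0.001,"yaw":0,"jaw":-1},{"x":0,"y":0,"z":0.0005,"yaw":0,"jaw":-1},{"x":0,"y":0,"z":0,"yaw":0,"jaw":-1},{"x":0,"y":0,"z":0,"yaw":0,"jaw":-1},{"x":0,"y":0,"z":0,"yaw":0,"jaw":-1}]'
python3 - <<'E'
from h import *
T,o=tcp(); print(o["ft_force"],o["tcp_pos"])
p,P=grab("wrist"); cv2.imwrite("pics/w12.png",p["pixels"][:,:,::-1])
p,P=grab("scene"); cv2.imwrite("pics/s12.png",cv2.resize(p["pixels"][110:200,150:270,::-1],None,fx=6,fy=6,interpolation=cv2.INTER_CUBIC))
E
```

```text
time_s: 22.2
tcp_pos: [540.8, 143.0, 81.3]
orientation: [0.216, -3.134, -0.0]
ft_force: [-0.9, 0.1, 2.8]
grip_width: 0.16
time_s: 22.7
tcp_pos: [540.8, 143.0, 80.3]
orientation: [-0.216, 3.134, 0.0]
ft_force: [-4.2, -1.4, 6.6]
grip_width: 0.155
[-4.19119295 -1.3989176   6.60862134] [540.84302495 142.97059476  80.33090931]
```

View pics/w12.png

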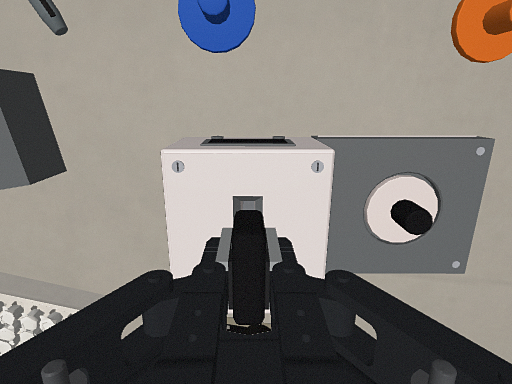

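View pics/s12.png

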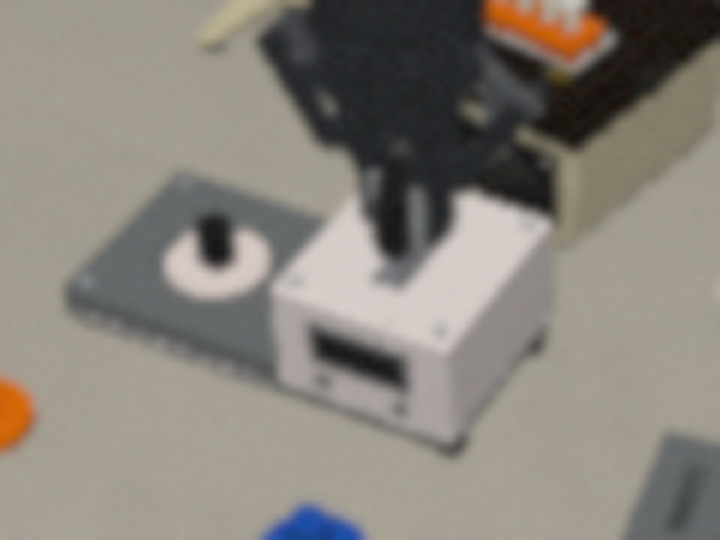

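```bash
python3 -m crank '[{"x":0,"y":0,"z":0.0005,"yaw":0,"jaw":-1},{"x":0,"y":0,"z":0,"yaw":0,"jaw":-1},{"x":0,"y":0,"z":0,"yaw":0,"jaw":-1},{"x":0,"y":0,"z":0,"yaw":0,"jaw":-1},{"x":0,"y":0,"z":0,"yaw":0,"jaw":-1}]'
python3 -m crank '[{"x":0,"y":0,"z":0,"yaw":0,"jaw":-1},{"x":0,"y":0,"z":0,"yaw":0,"jaw":-1},{"x":0,"y":0,"z":0,"yaw":0,"jaw":-1},{"x":0,"y":0,"z":0,"yaw":0,"jaw":-1},{"x":0,"y":0,"z":0,"yaw":0,"jaw":-1}]'
python3 - <<'E'
from ov import *
T,o=tcp()
p,P=grab("wrist"); im=p["pixels"][:,:,::-1]
o=np.array([180,120]); k=5
im=cv2.resize(im[o[1]:o[1]+160,o[0]:o[0]+150],None,fx=k,fy=k,interpolation=cv2.INTER_CUBIC)
def tb(z0,z1,sx,sy):
    X=box((0,0),0,sx,sy,z0,z1); return X@T[:3,:3].T+T[:3,3]
drawbox(im,p,P,tb(-33.6,-1.6,44,14),o,k,(0,0,255))
cv2.imwrite("pics/c13.png",im)
E
```

```text
time_s: 23.3
tcp_pos: [540.9, 143.0, 80.2]
orientation: [-0.216, 3.134, 0.0]
ft_force: [-4.4, -1.1, 9.6]
grip_width: 0.157
time_s: 23.8
tcp_pos: [540.9, 143.0, 80.2]
orientation: [-0.216, 3.134, 0.0]
ft_force: [-3.6, -0.6, 10.4]
grip_width: 0.157
```

View pics/c13.png

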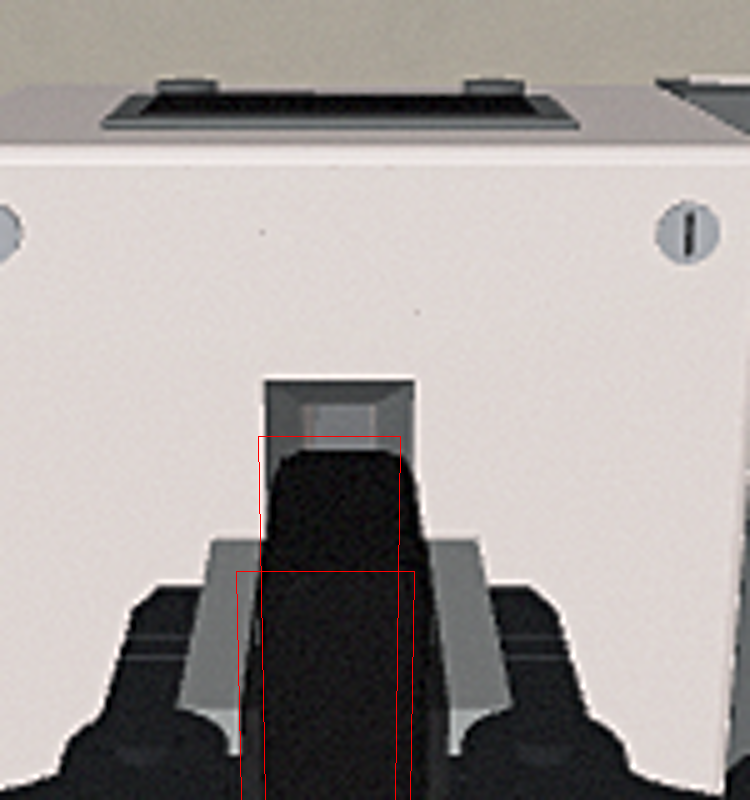

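The plunger is at its hard stop: the force climbed to about 10 N with z unmoved at 80.2, and home was predicted at 80.4. The block edge (crop row 450) hasn't slipped in the grip, and the disc still sits flat in the nest. Handing in.

```bash
python3 - <<'E'
from plant import arm
print(arm.job_done()); o=arm.get_obs(); print(o["time_s"],o["tcp_pos"],o["ft_force"],o["grip_width"])
E
```

```text
the job is handed in; nothing more can be done
None
the job is handed in; nothing more can be done
```

The reference check is done and handed in at about 24 s. The disc is lying in the nest, let go, and the key is still gripped and held pressed in the slot. The hand-in gave no verdict.

- **Disc:** it matched the predicted circle in the nest within about 1 px, with an even gap all round. It still looked flat in the last wrist and scene views.
- **Key:** it went into the slot with no side force noticeable on the way in. At the end the tool stopped at z = 80.2 mm, against the 80.4 mm I predicted for fully home. The push rose to about 10 N, above the spring's 4.4 N, so I read that as the hard stop. The grip had not slipped.
- **Disagreements:**
  - The wrist camera shows the fingers about 1 mm off the nominal tool axis; I corrected for that by lining the blade up with the slot in the picture.
  - A side force of about 4 N remains on the key at the stop.
  - After the hand-in no more readings could be taken, so the final second itself is unchecked.
- **Bystanders:** I made no contact with the tile, pen, slide box or vial. I did not re-measure where they ended up.

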